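# Set the swivel vise to 30 degrees for an angled hole

## Robot

A 6-joint arm with a two-finger parallel gripper is mounted at the origin on the work surface. World frame = base frame: x ahead of the robot, y to its left, z up, the work surface at z = 0. Lengths are in m, angles in degrees, forces in N, time in s.
With the tool pointing down it reaches from about 0.3 to 0.75 m from the base axis. Payload 8.5 kg.
Tool frame: the origin (TCP) lies at the very end of the fingers, on their centre line; the grasp point (between the pads) lies 19 mm behind it; z points along the fingers, y is the direction in which the jaws open and shut (so a half turn about z gives the same grasp; the last joint's range is limited). The gripper opens to 85 mm and grips with 20 to 120 N. Pads are 22 mm wide; open, the fingers measure 114 mm over their backs; the gripper's body (76 mm by 85 mm) begins 54 mm behind the grasp point. The pads swing forward as they close: fully open they stand 13 mm farther back than shut.
Start: joints at [51.664, 21.807, 74.336, -0, 83.858, -12.336], TCP at [0.241, 0.494, 0.231] pointing down, gripper open.
Joint ranges: [-178.18, 178.18], [-50.72, 133.34], [12.68, 142.11], [-81.47, 261.47], [9.98, 163.14], [-165.26, 165.26]. Speed limits (degrees/s): [136.94, 136.94, 180, 180, 180, 180].

## Interface

Orientations are given as a 3x3 rotation matrix whose columns are the frame's x, y, z axes.
In Python, from rig import status, vision, env gives the robot as it stands.
- The arm moves only by the tool send_rows, never from a script. Its argument "targets" is a list of rows, each a list of 7 numbers: the shift along the tool's x, y, z in units of 50 mm (1.0 is 50 mm), then the turn, a rotation vector about the tool's x, y, z in units of 8 degrees (1.0 is 8 degrees), then the finger opening in mm, from 0 to 85.4. A call has 1 to 5 rows; each row is the pose to reach, as a shift and turn from the pose commanded when the call began, along the tool's axes at that moment; what a row does not reach only later rows make up. A row lasts 1/8 s, in which the tool goes at most 62.5 mm and 10.7 degrees, less where a joint would pass 70% of its speed; a pose out of reach is approached as far as the arm can. A call with a gripper value outside its range is refused whole. The fingers move at their own pace and stop on an object; "grip_force" is the grip in N (left out, the last holds). Time passes only in rows, so rows that repeat a pose let the fingers close. It gives the time, the measured TCP pose, the force and the opening at its end, in the units of the state.
- status.observe(): the state, without advancing time (a new reading comes with each control period).
- vision.get_image(name): name is "side" or "top"; returns (picture, depth): 480x640x3 uint8, red, green, blue; 480x640 float32, m along the optical axis (not along the pixel's ray), 0 where there is no reading.
- vision.camera_model(name): a dict with "camera_matrix" (3x3 intrinsics, pixels), "view" (4x4, takes a point from world to camera coordinates). Camera axes: x right, y down, z forward; pixel columns grow to the right and rows downward; lengths in m; the calibration is good to about 2 mm. A picture is of the moment at which its call begins. camera_model takes no time and is no camera call.
- env.close_job(): hands the job in, once; it reports no verdict.
Trained networks look in the newest picture that a camera, given by its name, has taken for a name from the list of things; names that differ only in an ending like _2 or _b are one class to them, and where a whole thing is asked for, a point or a joint stands for the part that bears it (a point fixed in the world has none). Each returns a list of dicts, best first, with "p" (0 to 1); they miss things now and then, are a little off and sometimes report something else, mostly with a low value. They report only what shows in the picture. A call takes as long as a camera call. They do not tell look-alikes from the thing itself.
- vision.masks_of(camera, label): "pixels" (480x640 bool, what is visible of it) and "extent" ([left, top, right, bottom] in pixels, round what is visible of it).
The state is a dict: "time_s": time; "q": joint angles; "qvel": joint speeds; "joint_efforts": joint torques, N m; "position": TCP position; "tool_rot": TCP orientation; "ft_force": force on the tool from outside, world axes, zero at the start; "wrist_torque": the same for the moment, N m; "grip_width": finger opening in m.
Only numpy, scipy, OpenCV 4.12 (cv2) and the standard library are available. Lean on these libraries where they do the work, as an engineer would, in place of code of your own. Each camera call takes 0.05 s, during which the arm holds its last target.

## Task

The next hole has to be drilled at an angle: turn the swivel vise, by its body, until its graduated ring reads 30 degrees (within 10) against the index line on its base, then let go. Leave the other turntable, the one that carries the V-block, as it is set.

Things in the scene. Friction and masses are not known exactly. Their poses are not given: they have to be found in the camera images.
- vise (a joint): Reading of the vise's ring at the index line, rad (30 deg = pi/6); grows as the vise turns anticlockwise from above; stops at 0 and 120 deg. Held by friction (0.12 N m), stays where left. Black marks on the ring: a broad long bar is 0; from it, CLOCKWISE from above, a short mark every 10 deg, a long thin one every 30 (so the first long one is 30). Starts between 62 and 103 deg.
- vise_mid (a point): Grip place on the vise: on the vertical turning axis, 52 mm above the bench. z up, x lengthwise from screw to fixed jaw and 0 bar, y across. Dark steel vise, flush sides 44 mm apart, 90 mm long, 24 to 74 mm above the bench; light metal work between its jaws up to 84 mm; at -x a screw with a 52 mm cross bar out to x = -75. Its ring, 132 mm across, top 24 mm above the bench, is clear beside it.
- vise_base: Fixed grey round base under the vise, 160 mm across, 16 mm high, with a lug at its rim reaching 103 mm from the axis, which bears the black index line. Origin on the turning axis at bench height, z up, x from the axis along the index line. At reading 0 the vise's x axis lies along this x; at 30 it is turned 30 deg anticlockwise from it.
- vblock_end (a point): Centre of an end face of the V-block, 48 mm above the bench, 45 mm from the axis of its own turntable; x outwards along the block, z up. Plain dark steel block 90 x 44 mm, top 75 mm above the bench, with a lengthwise groove and no screw, on an identical base and ring. To be left as it is.
Mind the look-alikes: they are no part of the job. What is shaped like the vise_base but green or red is not meant.

How it is judged:
By the outcome, as a careful person would: the job done as asked, in the order asked, and still so for the second after the job is handed in, with the robot touching nothing.
It also fails if it takes over 29 s, if anything falls off the work surface, if the arm or the gripper's body presses on something with over 40 N, if the wrist force passes 120 N, or if a joint passes its speed limit or range.

## Working session

There is one attempt and no reset: what is moved stays moved. The work goes in short steps, Python scripts to look and compute and a tool call to move; the robot and the scene stay as the last step left them, time stands still between calls to the robot, and variables do not carry over. Pictures are saved under pics/ and viewed, and the job is handed in when it is done.

Besides the shell and the picture viewer there is one more tool, called after "Request:" as a command line: name --pt "numbers of a row" for each row, then --argument value for the rest. send_rows: Moves the arm, as the interface text tells. Its arguments: {"type":"object","properties":{"targets":{"type":"array","items":{"type":"array","items":{"type":"number"}}},"grip_force":{"type":"number"}},"required":["targets"]}

```bash
mkdir -p pics; ls
python3 - <<'E'
from rig import status, vision, env
import cv2, numpy as np
s=status.observe(); print(s['time_s'],s['position'],s['tool_rot'],s['grip_width'])
for n in ('top','side'):
    im,d=vision.get_image(n); cv2.imwrite(f'pics/{n}0.png',im[:,:,::-1]); np.savez(f'{n}0.npz',im=im,d=d)
    m=vision.camera_model(n); print(n,np.round(m['camera_matrix'],1).tolist(),np.round(m['view'],3).tolist())
    for l in ('vise','vise_base','vblock_end'):
        for r in vision.masks_of(n,l): print(n,l,r['p'],r['extent'],r['pixels'].sum())
E
```

```text
pics
0.0 [0.24093385 0.49409526 0.23071363] [[-8.98784776e-01  4.38389245e-01 -8.92032537e-04]
 [ 4.38390047e-01  8.98784112e-01 -1.13431074e-03]
 [ 3.04475042e-04 -1.41055941e-03 -9.99998959e-01]] 0.08550530966256054
top [[514.1, 0.0, 313.6], [0.0, 514.1, 228.6], [0.0, 0.0, 1.0]] [[0.002, -1.0, 0.018, -0.198], [-0.99, -0.004, -0.14, 0.423], [0.14, -0.018, -0.99, 1.194], [0.0, 0.0, 0.0, 1.0]]
top vise 0.68 [457.9, 240.5, 515.3, 294.0] 2461
top vise 0.61 [350.8, 291.6, 406.8, 353.5] 2524
top vise 0.57 [287.5, 188.6, 349.4, 241.3] 2402
top vise_base 0.92 [446.5, 230.4, 517.0, 296.4] 3635
top vise_base 0.83 [343.1, 281.3, 408.4, 355.1] 3823
top vise_base 0.8 [282.7, 181.8, 347.4, 249.6] 3473
top vblock_end 0.59 [149.0, 156.9, 206.9, 209.6] 2348
side [[601.9, 0.0, 317.7], [0.0, 601.9, 233.3], [0.0, 0.0, 1.0]] [[0.9, -0.437, -0.007, -0.462], [-0.251, -0.505, -0.826, 0.06], [0.357, 0.745, -0.564, 1.378], [0.0, 0.0, 0.0, 1.0]]
side vise 0.67 [224.3, 283.8, 289.2, 342.9] 2982
side vise 0.67 [341.9, 341.8, 420.1, 417.1] 4059
side vise_base 0.95 [332.1, 340.6, 427.9, 430.1] 5877
side vise_base 0.89 [216.2, 282.1, 301.0, 354.4] 4278
side vblock_end 0.6 [284.6, 150.2, 325.8, 187.4] 1168
```

Run:
```python
import cv2, numpy as np
t=cv2.imread('pics/top0.png')
cv2.imwrite('pics/c1.png',cv2.resize(t[170:370,270:530],None,fx=3,fy=3,interpolation=cv2.INTER_CUBIC))
```

```text
(no output)
```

View pics/top0.png

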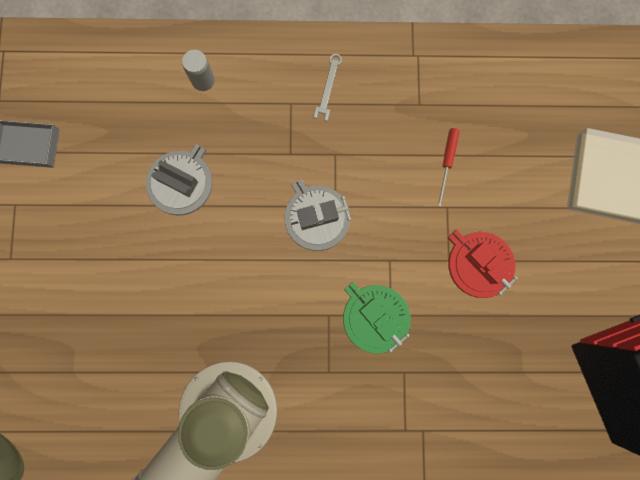

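View pics/side0.png

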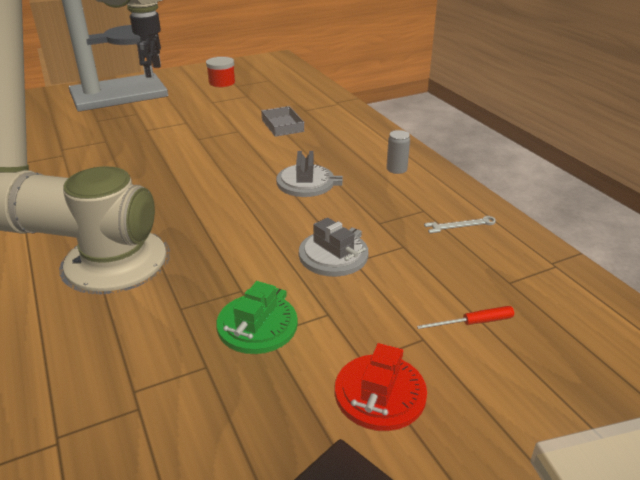

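View pics/c1.png

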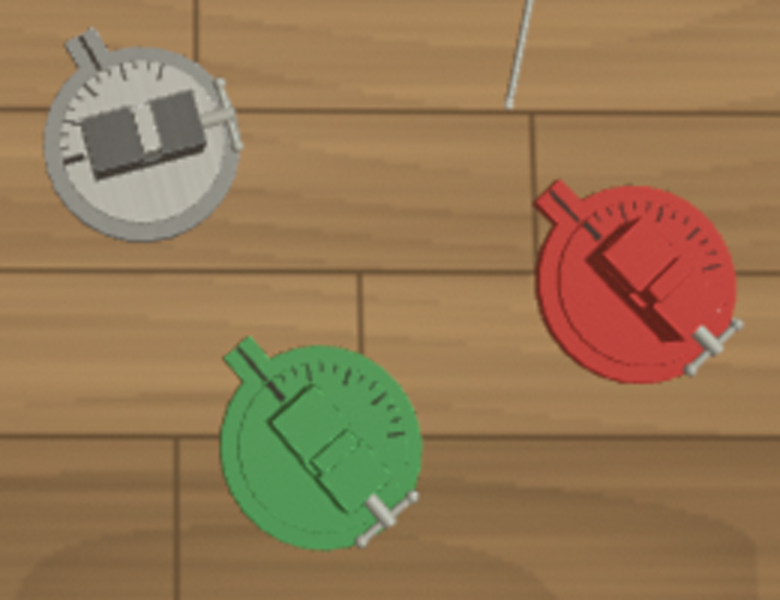

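The grey vise is at about (317,217) in the top view. Its index lug is up-left at (300,190), the 0 bar is at the left at (290,222), and the screw is at the right. The V-block is at (178,183), and the green and red ones are look-alikes. Next I'll rectify the ring plane to measure it.

```bash
cat > h.py <<'E'
import numpy as np, cv2
from rig import vision
def proj(n,P):
    m=vision.camera_model(n);K=np.array(m['camera_matrix']);V=np.array(m['view'])
    P=np.atleast_2d(P); c=P@V[:3,:3].T+V[:3,3]; p=c@K.T; return p[:,:2]/p[:,2:]
def unproj(n,uv,z):
    m=vision.camera_model(n);K=np.array(m['camera_matrix']);V=np.array(m['view'])
    r=np.linalg.inv(K)@np.array([*uv,1]); R=V[:3,:3]; o=-R.T@V[:3,3]; d=R.T@r
    return o+d*(z-o[2])/d[2]
def rect(n,im,cx,cy,z,half=0.12,N=600):
    # output: up=+x, left=+y ; pixel scale N/(2half)
    w=np.array([[cx+half,cy+half,z],[cx+half,cy-half,z],[cx-half,cy-half,z],[cx-half,cy+half,z]])
    H=cv2.getPerspectiveTransform(proj(n,w).astype(np.float32),np.float32([[0,0],[N,0],[N,N],[0,N]]))
    return cv2.warpPerspective(im,H,(N,N),flags=cv2.INTER_CUBIC)
E
python3 - <<'E'
from h import *
im=np.load('top0.npz')['im']; d=np.load('top0.npz')['d']
# base ellipse from colour
c0=unproj('top',(316.5,217),0.016); print(c0, unproj('top',(178,183),.02))
r=rect('top',im,c0[0],c0[1],0.016); cv2.imwrite('pics/r16.png',r[:,:,::-1])
r=rect('top',im,c0[0],c0[1],0.024); cv2.imwrite('pics/r24.png',r[:,:,::-1])
E
```

```text
[ 0.45414676 -0.20385748  0.016     ] [0.53537107 0.13214518 0.02      ]
```

View pics/r16.png

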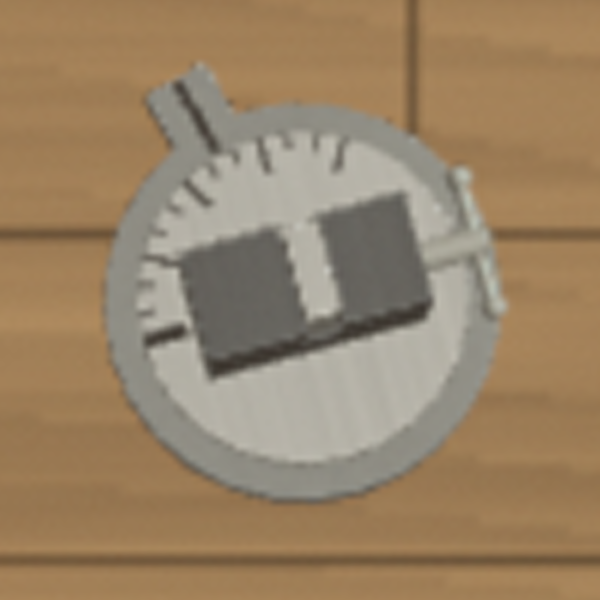

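View pics/r24.png

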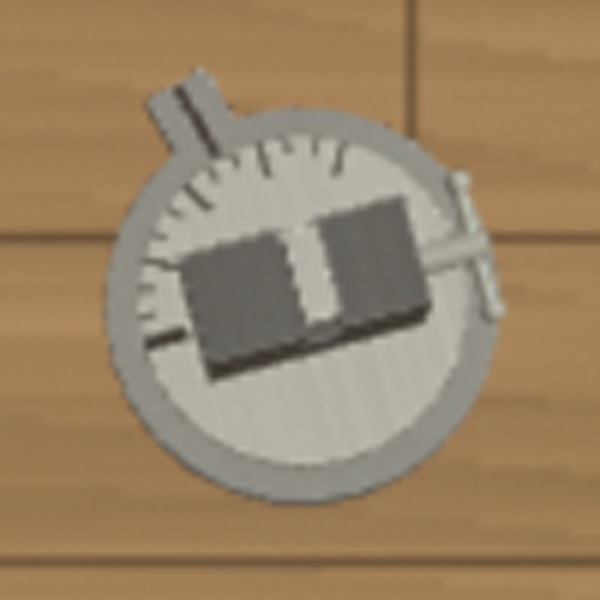

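```bash
cat >> h.py <<'E'
from rig import status
from scipy.spatial.transform import Rotation as Ro
def togo(p,yaz):
    s=status.observe(); R=np.array(s['tool_rot']); a=np.radians(yaz)
    y=np.array([np.cos(a),np.sin(a),0]); z=np.array([0,0,-1.]); T=np.c_[np.cross(y,z),y,z]
    print('t',s['time_s'],'pos',np.round(s['position'],4),'yaz',np.degrees(np.arctan2(R[1,1],R[0,1])),'w',s['grip_width'],'F',np.round(s['ft_force'],1),'q',np.round(s['q'],1))
    print('row',np.round(R.T@(np.array(p)-s['position'])/.05,3),np.round(np.degrees(Ro.from_matrix(R.T@T).as_rotvec())/8,3))
E
python3 -c "
from h import *
togo([.4533,-.2047,.2],15.4)"
```

```text
t 0.4 pos [0.2411 0.4943 0.2312] yaz 64.00344260356215 w 0.0854528015339775 F [ 0.4 -1.1 -0. ] q [ 51.7  21.8  74.3   0.   83.9 -12.3]
row [ -9.943 -10.705   0.626] [-1.000e-03  0.000e+00  6.075e+00]
```

Request:
send_rows --pt "-3.3 -3.6 0.2 0 0 2 85" --pt "-6.6 -7.1 0.4 0 0 4 85" --pt "-9.94 -10.7 0.6 0 0 6.075 85" --pt "-9.94 -10.7 0.6 0 0 6.075 85" --pt "-9.94 -10.7 0.6 0 0 6.075 85"

```text
time_s: 1.02
position: [0.3318, 0.1937, 0.2187]
tool_rot: [[-0.262, 0.965, 0.001], [0.965, 0.262, 0.0], [-0.0, 0.001, -1.0]]
ft_force: [1.6, 0.2, 0.3]
grip_width: 0.085
```

```bash
python3 -c "
from h import *
togo([.4533,-.2047,.2],15.4)"
```

```text
t 1.025 pos [0.3318 0.1937 0.2187] yaz 15.186176893558054 w 0.08496137457709842 F [1.6 0.2 0.3] q [12.5  5.6 99.1 -0.  75.3 -2.7]
row [-8.326  0.257  0.374] [ 0.007  0.001 -0.027]
```

Request:
send_rows --pt "-8.32 0.26 0.37 0 0 -0.03 85" --pt "-8.32 0.26 0.37 0 0 -0.03 85" --pt "-8.32 0.26 0.37 0 0 -0.03 85" --pt "-8.32 0.26 0.37 0 0 -0.03 85" --pt "-8.32 0.26 0.37 0 0 -0.03 85"

```text
time_s: 1.65
position: [0.4241, -0.105, 0.2048]
tool_rot: [[-0.269, 0.963, 0.001], [0.963, 0.269, -0.0], [-0.0, 0.001, -1.0]]
ft_force: [0.9, 0.2, 0.5]
grip_width: 0.0849
```

```bash
python3 -c "
from h import *
togo([.4533,-.2047,.2],15.4)"
```

```text
t 1.65 pos [ 0.4241 -0.105   0.2048] yaz 15.60870877132273 w 0.08490288738769157 F [0.9 0.2 0.5] q [-29.5  11.9  93.7   0.   74.4 -45.1]
row [-2.077  0.025  0.096] [0.005 0.003 0.026]
```

Request:
send_rows --pt "-1.0 0.02 0.1 0 0 0.03 85" --pt "-2.07 0.02 0.5 0 0 0.03 85" --pt "-2.07 0.02 1.5 0 0 0.03 85" --pt "-2.07 0.02 1.5 0 0 0.03 85" --pt "-2.07 0.02 1.5 0 0 0.03 85"

```text
time_s: 2.28
position: [0.4533, -0.2022, 0.1312]
tool_rot: [[-0.266, 0.964, 0.002], [0.964, 0.266, -0.001], [-0.002, 0.001, -1.0]]
ft_force: [0.1, 0.3, 0.7]
grip_width: 0.0849
```

```bash
python3 -c "
from h import *
togo([.4533,-.2047,.033],15.4)
for n in ('top','side'):
  im,d=vision.get_image(n); np.savez(n+'1.npz',im=im,d=d)
  u,v=proj(n,[.453,-.205,.08])[0].astype(int)
  c=im[max(0,v-80):v+80,u-100:u+100]
  cv2.imwrite(f'pics/{n}1.png',cv2.resize(c[:,:,::-1],None,fx=3,fy=3))
"
```

```text
t 2.275 pos [ 0.4533 -0.2022  0.1312] yaz 15.436862788903628 w 0.08487079895413921 F [0.1 0.3 0.7] q [-37.7  22.4  91.9  -0.   65.6 -53.2]
row [-0.046 -0.016  1.965] [0.008 0.011 0.005]
```

View pics/side1.png

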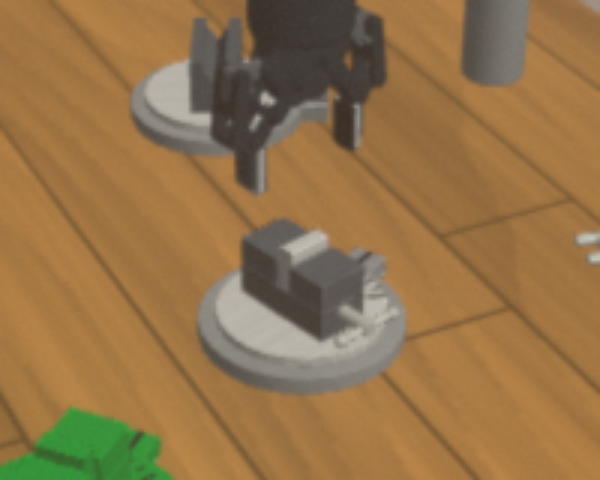

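View pics/top1.png

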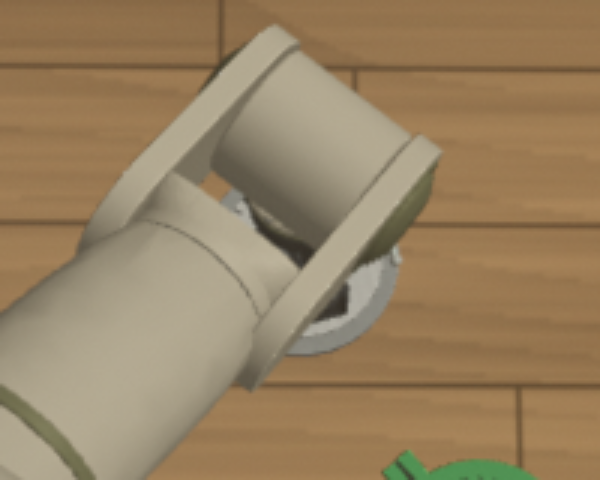

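In the side crop the open fingers straddle the vise. The work top shows at (303,245), against (300,240) predicted, so the position agrees. I'll go down.

Request:
send_rows --pt "-0.03 -0.01 0.7 0 0 0 85" --pt "-0.03 -0.01 1.4 0 0 0 85" --pt "-0.03 -0.01 1.94 0 0 0 85" --pt "-0.03 -0.01 1.94 0 0 0 85" --pt "-0.03 -0.01 1.94 0 0 0 85"

```text
time_s: 3.0
position: [0.4535, -0.2041, 0.0343]
tool_rot: [[-0.266, 0.964, 0.002], [0.964, 0.266, -0.002], [-0.002, 0.002, -1.0]]
ft_force: [-0.7, 0.1, -0.8]
grip_width: 0.085
```

```bash
python3 -c "
from h import *
togo([.4533,-.2047,.033],15.4)
for n in ('side',):
  im,d=vision.get_image(n); np.savez(n+'2.npz',im=im,d=d)
  u,v=proj(n,[.453,-.205,.08])[0].astype(int)
  c=im[max(0,v-80):v+80,u-100:u+100]
  cv2.imwrite(f'pics/{n}2.png',cv2.resize(c[:,:,::-1],None,fx=3,fy=3))
"
```

```text
t 3.0 pos [ 0.4535 -0.2041  0.0343] yaz 15.422081883312178 w 0.0849921074801279 F [-0.7  0.1 -0.8] q [-37.9  30.7  98.2   0.   51.  -53.3]
row [-0.01  -0.007  0.025] [0.012 0.016 0.003]
```

View pics/side2.png

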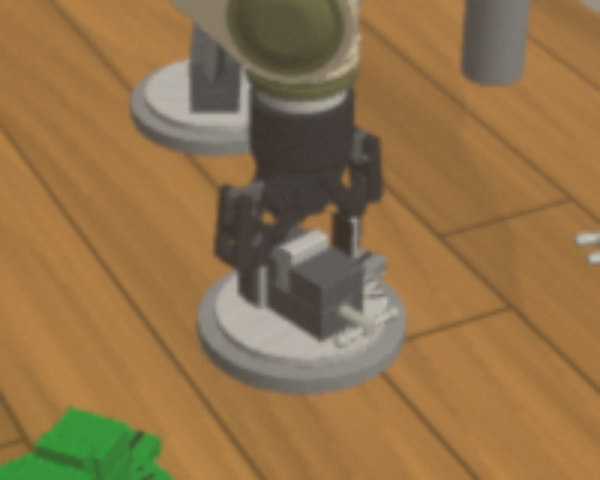

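The fingers stand on either side of the vise. Closing now.

Request:
send_rows --pt "0 0 0 0 0 0 40" --pt "0 0 0 0 0 0 40" --pt "0 0 0 0 0 0 40" --pt "0 0 0 0 0 0 40" --pt "0 0 0 0 0 0 40" --grip_force 50

```text
time_s: 3.68
position: [0.4537, -0.2037, 0.0334]
tool_rot: [[-0.265, 0.964, 0.003], [0.964, 0.265, -0.001], [-0.001, 0.002, -1.0]]
ft_force: [3.8, 3.5, 6.0]
grip_width: 0.0431
```

Request:
send_rows --pt "0 0 0 0 0 0 40" --pt "0 0 0 0 0 0 40"

```text
time_s: 3.92
position: [0.4537, -0.2037, 0.0334]
tool_rot: [[-0.265, 0.964, 0.003], [0.964, 0.265, -0.001], [-0.001, 0.002, -1.0]]
ft_force: [3.9, 3.5, 5.4]
grip_width: 0.0432
```

Request:
send_rows --pt "0 0 0 0 0 0.6 40" --pt "0 0 0 0 0 1.2 40" --pt "0 0 0 0 0 1.8 40" --pt "0 0 0 0 0 2.4 40" --pt "0 0 0 0 0 2.9 40"

```text
time_s: 4.55
position: [0.4545, -0.2036, 0.0335]
tool_rot: [[0.138, 0.99, 0.004], [0.99, -0.138, -0.001], [-0.0, 0.004, -1.0]]
ft_force: [10.7, 5.4, 3.4]
grip_width: 0.043
```

Request:
send_rows --pt "0 0 0 0 0 0.6 40" --pt "0 0 0 0 0 1.2 40" --pt "0 0 0 0 0 1.8 40" --pt "0 0 0 0 0 2.4 40" --pt "0 0 0 0 0 2.9 40"

```text
time_s: 5.18
position: [0.4552, -0.2039, 0.0334]
tool_rot: [[0.517, 0.856, 0.006], [0.856, -0.517, -0.001], [0.002, 0.005, -1.0]]
ft_force: [15.0, 3.4, 0.7]
grip_width: 0.0426
```

Request:
send_rows --pt "0 0 0 0 0 0 40" --pt "0 0 0 0 0 0 40"

```text
time_s: 5.42
position: [0.4552, -0.2039, 0.0335]
tool_rot: [[0.516, 0.857, 0.006], [0.857, -0.516, -0.001], [0.002, 0.006, -1.0]]
ft_force: [14.7, 3.7, 1.1]
grip_width: 0.0429
```

```bash
python3 -c "
from h import *
togo([.4533,-.2047,.033],-30.7)
print(status.observe()['wrist_torque'])
for n in ('side',):
  im,d=vision.get_image(n)
  u,v=proj(n,[.453,-.205,.08])[0].astype(int)
  c=im[max(0,v-80):v+80,u-100:u+100]
  cv2.imwrite(f'pics/{n}3.png',cv2.resize(c[:,:,::-1],None,fx=3,fy=3))
"
```

```text
t 5.425 pos [ 0.4552 -0.2039  0.0335] yaz -31.043794717600022 w 0.04292224128420365 F [14.7  3.7  1.1] q [-37.8  30.8  98.1   0.2  50.8  -6.9]
row [-0.033 -0.026  0.009] [ 0.04  -0.014 -0.043]
[ 1.07743651 -1.19718491 -0.07595578]
```

View pics/side3.png

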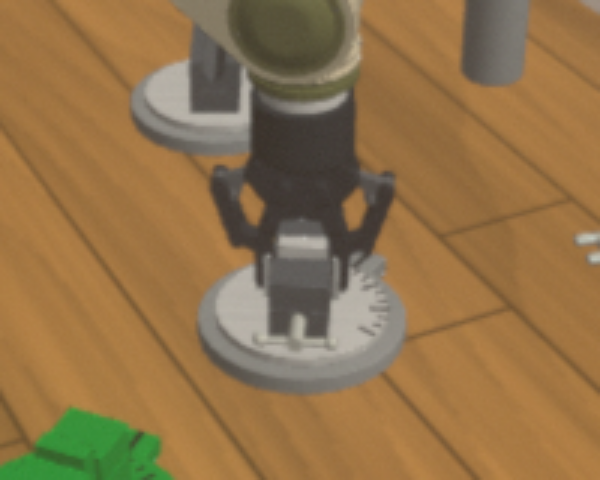

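The vise turned with the gripper, and the screw now faces the side camera at (297,335). Next I'll release, rise and check.

Request:
send_rows --pt "0 0 0 0 0 0 85" --pt "0 0 0 0 0 0 85" --pt "0 0 0 0 0 0 85" --pt "0 0 0 0 0 0 85" --pt "0 0 0 0 0 0 85"

```text
time_s: 6.1
position: [0.4526, -0.2038, 0.0326]
tool_rot: [[0.515, 0.857, -0.0], [0.857, -0.515, 0.0], [-0.0, -0.0, -1.0]]
ft_force: [0.8, -0.1, -0.8]
grip_width: 0.0847
```

Request:
send_rows --pt "0 0 -0.5 0 0 0 85" --pt "0 0 -1.2 0 0 0 85" --pt "0 0 -2.2 0 0 0 85" --pt "0 0 -3.2 0 0 0 85" --pt "0 0 -3.2 0 0 0 85"

```text
time_s: 6.72
position: [0.4537, -0.2045, 0.1959]
tool_rot: [[0.515, 0.857, 0.006], [0.857, -0.515, -0.005], [-0.001, 0.007, -1.0]]
ft_force: [0.4, -0.6, -1.6]
grip_width: 0.0853
```

```bash
python3 -c "
from h import *
togo([.33,.15,.22],-30)"
```

```text
t 6.725 pos [ 0.4537 -0.2045  0.1959] yaz -30.992159390673567 w 0.08527478405321068 F [ 0.4 -0.6 -1.6] q [-37.9  18.2  86.2  -0.   75.2  -6.9]
row [ 4.804 -5.769 -0.528] [ 0.053  0.007 -0.124]
```

Request:
send_rows --pt "4.8 -5.77 -0.53 0 0 0 85" --pt "4.8 -5.77 -0.53 0 0 0 85" --pt "4.8 -5.77 -0.53 0 0 0 85" --pt "4.8 -5.77 -0.53 0 0 0 85" --pt "4.8 -5.77 -0.53 0 0 0 85"

```text
time_s: 7.35
position: [0.3485, 0.0921, 0.2139]
tool_rot: [[0.516, 0.857, -0.001], [0.857, -0.516, 0.0], [-0.001, -0.001, -1.0]]
ft_force: [2.3, 0.7, -1.1]
grip_width: 0.0846
```

Request:
send_rows --pt "1.0 -1.2 0 0 0 0 85" --pt "1.0 -1.2 0 0 0 0 85" --pt "1.0 -1.2 0 0 0 0 85"

```text
time_s: 7.72
position: [0.3234, 0.165, 0.2139]
tool_rot: [[0.513, 0.859, -0.002], [0.859, -0.513, -0.0], [-0.001, -0.001, -1.0]]
ft_force: [-0.1, 0.7, 0.3]
grip_width: 0.0849
```

```bash
python3 -c "
from h import *
togo([.33,.15,.22],-30)
im,d=vision.get_image('top'); cv2.imwrite('pics/top4.png',im[:,:,::-1])
r=rect('top',im,.45415,-.20386,0.024); cv2.imwrite('pics/r24b.png',r[:,:,::-1])"
```

```text
t 7.725 pos [0.3234 0.165  0.2139] yaz -30.842195546346986 w 0.08492807122898259 F [-0.1  0.7  0.3] q [  8.1   3.7 102.1  -0.   74.3  39. ]
row [-0.19   0.266 -0.123] [-0.008  0.007 -0.105]
```

View pics/top4.png

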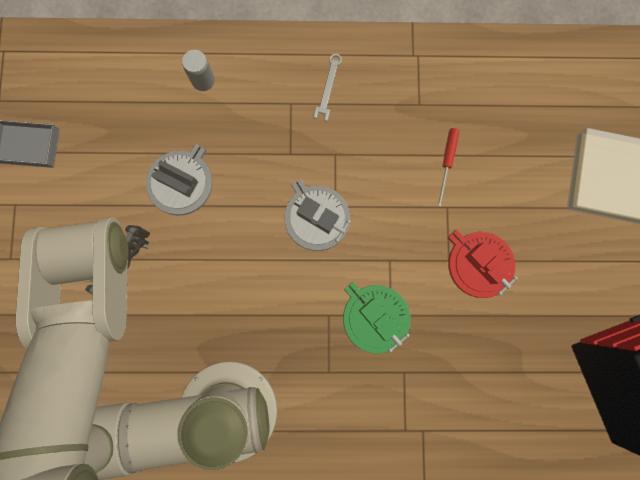

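View pics/r24b.png

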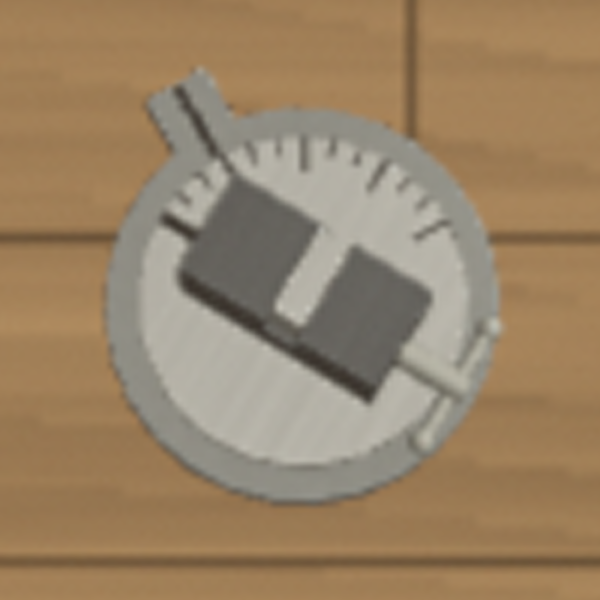

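The first long mark (30) at about (222,160) runs straight on from the index line. The 0 bar at (165,215) lies about 58.4° against the index at 29.3°, so the reading is about 29–30°. The V-block looks unchanged, and the arm is clear and touching nothing.

```bash
python3 -c "
from rig import env
print(env.close_job())"
```

```text
the job is handed in; nothing more can be done
None
```

I turned the grey swivel vise by its body from about 76° down to about 29–30°, then released it and moved the arm well clear. The job was handed in at about 7.8 s.

- **Reading:** the last top picture shows the ring's 30 mark in line with the index line. The angle from the index line to the 0 bar measures about 29°, so both checks agree.
- **Left alone:** the V-block turntable looks unchanged in the pictures, and I did not touch the green and red look-alikes.
- **Forces:** side force at the wrist peaked at about 15 N in the readings while turning and was near zero after release.
- **Checks:** none failed or disagreed.

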